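# Check a reference cell in the light reader

### The arm

A 6-joint arm with a two-finger parallel gripper is mounted at the origin on the work surface; the furniture and walls round the work are solid. World frame = base frame: x ahead of the robot, y to its left, z up, the work surface at z = 0. Lengths are in m, angles in rad, forces in N, time in s.
With the tool pointing down it reaches from about 0.25 to 0.775 m from the base axis. Payload 4 kg.
Tool frame: the origin (TCP) lies on the centre line of the jaws, within the pads' length; the fingertips stand tip_reach ahead of it and the grasp point (between the pads) lies 6 mm ahead of it (tip_reach is the distance from the TCP to the fingertips, in m); z points along the fingers, y is the line along which they close (so a half turn about z gives the same grasp; the last joint's range is limited). The gripper opens to 85 mm and grips with 20 to 120 N. Pads are 22 mm wide; open, the fingers measure 114 mm over their backs; the gripper's body (76 mm by 85 mm) begins 54 mm behind the grasp point. The pads swing forward as they close: fully open they stand 13 mm farther back than shut.
Start: joints at [-1.407, 0.087, 1.371, -0, 1.684, -0.103], TCP at [0.145, -0.531, 0.256] pointing down, gripper open.
Joint ranges: [-3.1, 3.1], [-0.76, 2.03], [0.27, 2.55], [-1.08, 4.22], [0.17, 2.65], [-2.57, 2.57]. Speed limits (rad/s): [2.79, 2.79, 3.14, 3.14, 3.14, 3.14].

### API

Orientations are given as a 3x3 rotation matrix whose columns are the frame's x, y, z axes.
In Python, from rig import observe, snapshot, get_calibration, hand_in, tip_reach gives the robot as it stands.
- The arm moves only by the tool carry_out, never from a script. Its argument "motion" is a list of rows, each a list of 4 numbers: the shift along the tool's x, y, z in units of 30 mm (1.0 is 30 mm), then the turn about the tool's z in units of 5 degrees (1.0 is 5 degrees). In form: [[dx, dy, dz, spin], ...]. A call has 1 to 10 rows; each row is the pose to reach, as a shift and turn from the pose commanded when the call began, along the tool's axes at that moment; what a row does not reach only later rows make up. A row lasts 1/12 s, in which the tool goes at most 41.7 mm and 7.16 degrees, less where a joint would pass 70% of its speed; a pose out of reach is approached as far as the arm can. A call with a gripper value outside its range is refused whole. "jaw" is the opening, from 0 (shut) to 1 (fully open), set as the call begins (left out, the last holds). The fingers move at their own pace and stop on an object; "force" is the grip in N (left out, the last holds). Time passes only in rows, so rows that repeat a pose let the fingers close. It gives the time, the measured TCP pose, the force, the opening and the grip force at its end, in the units of the state.
- observe(): the state, without advancing time (a new reading comes with each control period).
- snapshot(name): name is "scene" or "top" or "wrist"; returns the picture (400x640x3 uint8, blue, green, red); there is no depth.
- get_calibration(name): a dict with "fov_y" (degrees; the focal length in pixels is half the picture's height over the tangent of half this angle, whatever the lens; pixels are square), "cx", "cy" (the principal point, pixels), "k1" (the pictures are not rectified: a ray, as slopes to the right and down, at radius r is drawn at 1 + k1 r^2 times it, then the intrinsics apply), "view" (4x4, takes a point from world to camera coordinates). Camera axes: x right, y down, z forward; pixel columns grow to the right and rows downward; lengths in m; the calibration is good to about 2 mm. A picture is of the moment at which its call begins: read the wrist's pose just before it. get_calibration takes no time and is no camera call; for the wrist camera it gives the pose at the moment of the call.
- hand_in(): hands the job in; it is judged then, once.
The state is a dict: "time_s": time; "joints": joint angles; "qvel": joint speeds; "joint_efforts": joint torques, N m; "ee_pos": TCP position; "ee_rot": TCP orientation; "wrist_force": force on the tool from outside, world axes, zero at the start; "moment": the same for the moment, N m; "finger_gap": finger opening in m; "grasp_force": force on a finger pad.
Only numpy, scipy, OpenCV 4.12 (cv2) and the standard library are available. Lean on these libraries where they do the work, as an engineer would, in place of code of your own. Each camera call takes 0.05 s, during which the arm holds its last target. There are 200 camera calls.

### The job

First pull the light reader's sprung shutter out by its upright tab, all the way to its stop where it stays, and let go of it. Then take the tall glass cell out of the rack by its two frosted faces only, never touching the clear glass with the fingers, and hold it upright in the gap of the reader with the middle of its window on the light beam and its clear faces square to the lamp and the detector, clear of the reader on all sides. Finish while still holding it there, still; do not knock the cell against the reader, and leave the other things where they are.

Things in the scene. Friction and masses are not known exactly. Their poses are not given: they have to be found in the camera images.
- reader: Light reader, fixed: steel base plate 80 (x) x 160 (y) x 12 mm; on it two grey housings 60 (x) x 50 (y) mm up to 92 mm above the table, lamp at y = +24 to +74, detector at y = -24 to -74 mm. The 48 mm gap between is open at top, front and back. Origin on the table under the gap's middle; x to the back, y from detector to lamp (the beam runs along y), z up.
- beam (a point): The point to hold the cell's window at: middle of the gap, on the light beam, 65 mm above the table (53 mm above the base plate). Axes as the reader's.
- shutter (a joint): Pull-out of the steel shutter in m, along the reader's -x: 0 shut (blade before the lamp), 0.040 at its outer stop. An over-centre spring pushes it shut (about 4 N at 0, falling to none at 0.028); beyond 0.028 it pushes it on to the stop (about 1.5 N), so there it stays when let go.
- shutter_tab (a point): Grip point on the shutter's black upright tab, which stands on the lamp housing and moves with the shutter. Tab: 12 mm thick (along reader x), 26 mm wide (y), from 96 to 130 mm above the table; this point is on its vertical centre line, 120 mm above the table. A thin bracket lies under it, its top at 97 mm. Axes as the reader's.
- rack: Wooden rack, fixed: 60 (x) x 170 (y) x 34 mm with three oblong pockets in a row along its y, at y = -55, 0 and +55 mm, each 34 (x) x 28 (y) mm and 24 mm deep. Origin under its middle, z up.
- cell: The tall sealed glass cell, 30 (x) x 24 (y) x 110 mm, 0.12 kg, loose, in any of the rack's pockets, foot 10 mm above the table. Faces at x = +-15 mm are whitish frosted plates over the full height: grip these, 30 mm apart. Faces at y = +-12 mm are clear glass: do not touch. Grey stopper in the top. Origin at the centre of its underside, z up.
- cell_glass: The clear glass of the tall cell with its stopper, between the frosted plates, fixed to the cell; 24 x 24 mm, its faces 0.25 mm behind the plates' side edges. Fingers must not touch it. Same origin and axes as the cell.
- cell_window (a point): Middle of the tall cell's window, on its centre line 40 mm above its underside. Axes as the cell's.
- cell_short: A short cell of the same make, 30 x 24 x 70 mm, in another pocket; not wanted. Origin at the centre of its underside.
- test_bar: A solid white plaster test bar, 30 x 24 x 110 mm, in the third pocket; not wanted. Origin at the centre of its underside.
- stopper_0: Conical plaster stopper, 50 mm across, 33 mm high; bystander. Origin under its centre.
- stopper_1: Smaller conical plaster stopper, 42 mm across, 33 mm high; bystander. Origin under its centre.
- mould_slab: Plaster slab of a mould, 119 (x) x 75 (y) x 55 mm; bystander. Origin under its centre.

How it is judged:
By the outcome, as a careful person would: the job done as asked, in the order asked, and still so for the second after the job is handed in, while the arm keeps its last pose, push and grip.
It also fails if it takes over 51 s, if anything falls off the work surface, if the arm or the gripper's body presses on something with over 40 N, if the wrist force passes 120 N, or if a joint passes its speed limit or range.

## Working session

There is one attempt and no reset: what is moved stays moved. The work goes in short steps, Python scripts to look and compute and a tool call to move; the robot and the scene stay as the last step left them, time stands still between calls to the robot, and variables do not carry over. Pictures are saved under pics/ and viewed, at most 10 in all, crops included, and the job is handed in when it is done.

Besides the shell and the picture viewer there is one more tool, called after "Request:" in YAML: its name, and indented under it one key for each argument. carry_out: Moves the arm, as the interface text tells. Its arguments: {"type":"object","properties":{"motion":{"type":"array"},"jaw":{"type":"number"},"force":{"type":"number"}},"required":["motion"]}

```bash
mkdir -p pics; ls; python3 - <<'E'
from rig import *
import cv2,numpy as np
print(tip_reach if not callable(tip_reach) else tip_reach())
for n in ("scene","top"):
    c=get_calibration(n);print(n,c)
    cv2.imwrite(f"pics/{n}0.png",snapshot(n))
print(observe())
E
```

```text
pics
0.025
scene {'fov_y': 45.016073678163096, 'cx': 315.7321285103511, 'cy': 204.0766110329518, 'k1': -0.05052143077013856, 'view': array([[-0.57348804, -0.81920615,  0.00357014,  0.2713922 ],
       [-0.63431538,  0.44128836, -0.6347508 ,  0.36497321],
       [ 0.5184163 , -0.36628659, -0.77270866,  1.07251229],
       [ 0.        ,  0.        ,  0.        ,  1.        ]])}
top {'fov_y': 50.73736520115711, 'cx': 317.0117224183433, 'cy': 203.35359635502584, 'k1': -0.11419411809448668, 'view': array([[-0.02275316, -0.99971431, -0.00732023,  0.01943051],
       [-0.99017774,  0.02354525, -0.1378175 ,  0.47726637],
       [ 0.13795048,  0.00411254, -0.99043059,  1.50067431],
       [ 0.        ,  0.        ,  0.        ,  1.        ]])}
{'time_s': 0.1, 'joints': array([-1.40708299e+00,  8.79322550e-02,  1.37211277e+00,  1.52638536e-05,
        1.68358373e+00, -1.03118858e-01]), 'qvel': array([ 0.00074811, -0.00294354, -0.00342993, -0.00024142, -0.00133205,
       -0.00068376]), 'joint_efforts': array([ 1.29937627e-03, -3.53014255e+01, -3.14218748e+01, -2.50223602e-04,
        7.92244129e-03,  4.52635135e-06]), 'ee_pos': array([ 0.14494854, -0.53015265,  0.25522325]), 'ee_rot': array([[ 9.64610600e-01,  2.63678384e-01, -3.16886824e-04],
       [ 2.63678479e-01, -9.64608529e-01,  2.01135428e-03],
       [ 2.24678912e-04, -2.02372989e-03, -9.99997927e-01]]), 'wrist_force': array([-0.25539061,  0.10743404, -0.13655578]), 'moment': array([-0.01466404, -0.00443083,  0.00467169]), 'grasp_force': 0.0, 'finger_gap': 0.08521137429120867}
```

View pics/scene0.png

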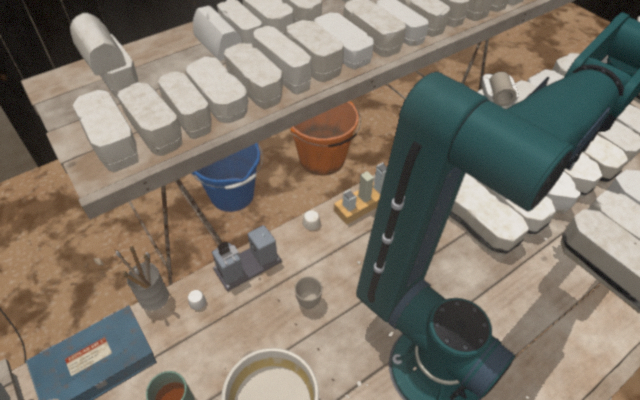

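View pics/top0.png

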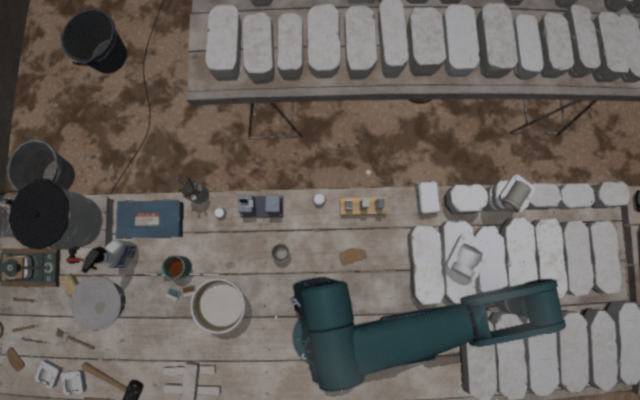

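The scene picture shows the reader near (245,258) and the rack near (365,195). In the top picture they are near (260,206) and (363,206). I'll enlarge both and get coarse positions.

```bash
cat > h.py <<'E'
from rig import *
import cv2,numpy as np
from scipy.optimize import least_squares
def K(c):
    f=200/np.tan(np.radians(c["fov_y"]/2)); return f
def proj(c,P):
    P=np.atleast_2d(P); q=P@c["view"][:3,:3].T+c["view"][:3,3]; s=q[:,:2]/q[:,2:]
    return s*(1+c["k1"]*(s**2).sum(1,keepdims=True))*K(c)+[c["cx"],c["cy"]]
def ray(c,uv):
    d=(np.array(uv,float)-[c["cx"],c["cy"]])/K(c); s=d.copy()
    for _ in range(20): s=d/(1+c["k1"]*(s@s))
    R=c["view"][:3,:3]; return -R.T@c["view"][:3,3], R.T@np.r_[s,1]
def at_z(c,uv,z):
    o,d=ray(c,uv); return o+d*(z-o[2])/d[2]
def tri(obs):
    A=np.zeros((3,3));b=np.zeros(3)
    for c,uv in obs:
        o,d=ray(c,uv); d/=np.linalg.norm(d); M=np.eye(3)-np.outer(d,d); A+=M;b+=M@o
    return np.linalg.solve(A,b)
E
python3 - <<'E'
from h import *
s=cv2.imread("pics/scene0.png");t=cv2.imread("pics/top0.png")
a=cv2.resize(s[155:295,200:400],None,fx=4,fy=4,interpolation=cv2.INTER_CUBIC)[:340]
a=cv2.resize(s[155:293,200:400],(500,345),interpolation=cv2.INTER_CUBIC)
a=cv2.resize(s[155:295,200:400],(514,360),interpolation=cv2.INTER_CUBIC)
b=cv2.resize(t[185:225,210:400],(800,168),interpolation=cv2.INTER_CUBIC)
o=np.zeros((535,800,3),np.uint8);o[:360,:514]=a;o[365:533]=b
cv2.imwrite("pics/c1.png",o)
c=get_calibration("top")
for uv in [(260,206),(240,206),(282,206),(363,206),(341,206),(386,206),(319,200),(220,213)]: print(uv,at_z(c,uv,.05).round(3))
w=get_calibration("wrist");o_=observe()
R=o_["ee_rot"];V=w["view"]; print({k:w[k] for k in("fov_y","cx","cy","k1")}); cam=-V[:3,:3].T@V[:3,3]; print("cam in tool",R.T@(cam-o_["ee_pos"])); print((V[:3,:3]@R).round(3))
E
```

```text
(260, 206) [0.47  0.214 0.05 ]
(240, 206) [0.472 0.287 0.05 ]
(282, 206) [0.469 0.134 0.05 ]
(363, 206) [ 0.462 -0.157  0.05 ]
(341, 206) [ 0.464 -0.078  0.05 ]
(386, 206) [ 0.46 -0.24  0.05]
(319, 200) [0.487 0.001 0.05 ]
(220, 213) [0.448 0.359 0.05 ]
{'fov_y': 61.338022531858755, 'cx': 323.1312075471781, 'cy': 201.60071238422054, 'k1': -0.06142679014970202}
cam in tool [ 0.06653033  0.00131529 -0.11824003]
[[-0.002  1.    -0.001]
 [-0.965 -0.002 -0.263]
 [-0.263  0.001  0.965]]
```

View pics/c1.png

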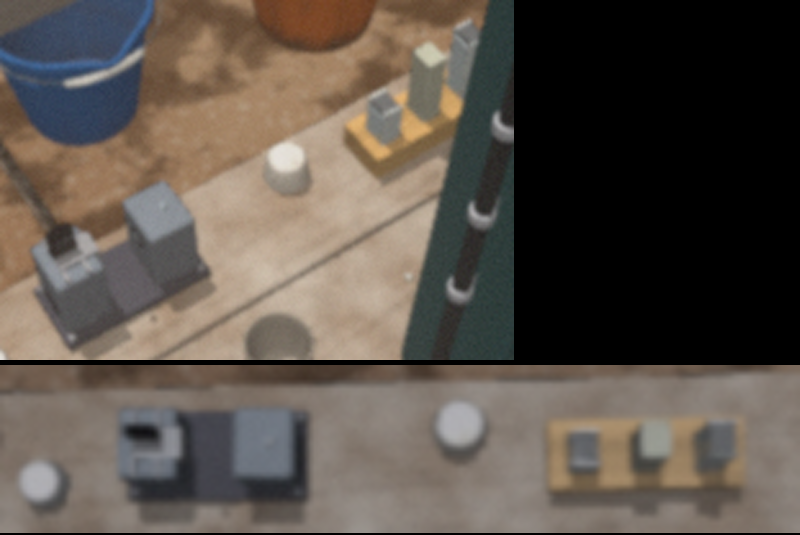

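The tall clear cell is in the right-hand pocket (lowest world y), the bar is in the middle and the short cell is on the left. The lamp housing with the black tab is on the world +y side, so the reader's axes roughly match the world's. Next I'll turn the jaws along world x and look with the wrist camera.

Request:
carry_out:
  motion:
    - [13.3,-8.8,-1.5,-15]
    - [13.3,-8.8,-1.5,-15]
    - [13.3,-8.8,-1.5,-15]
    - [13.3,-8.8,-1.5,-15]
    - [13.3,-8.8,-1.5,-15]
    - [13.3,-8.8,-1.5,-15]
    - [13.3,-8.8,-1.5,-15]
    - [13.3,-8.8,-1.5,-15]
    - [13.3,-8.8,-1.5,-15]
    - [13.3,-8.8,-1.5,-15]
  jaw: 1

```text
time_s: 0.93
ee_pos: [0.4191, -0.2166, 0.2952]
ee_rot: [[0.048, 0.999, -0.0], [0.999, -0.048, -0.0], [-0.0, -0.0, -1.0]]
wrist_force: [1.3, -1.2, -0.7]
finger_gap: 0.0853
grasp_force: 0.0
```

Request:
carry_out:
  motion:
    - [1.6,1.3,-0.2,-0.5]
    - [1.6,1.3,-0.2,-0.5]
    - [1.6,1.3,-0.2,-0.5]
    - [1.6,1.3,-0.2,-0.5]
    - [1.6,1.3,-0.2,-0.5]

```text
time_s: 1.35
ee_pos: [0.4594, -0.1731, 0.3007]
ee_rot: [[0.011, 1.0, -0.001], [1.0, -0.011, -0.0], [-0.0, -0.001, -1.0]]
wrist_force: [0.3, -0.0, 0.6]
finger_gap: 0.0854
grasp_force: 0.0
```

```bash
cat >> h.py <<'E'
import pickle
def shot(name):
    o=observe();c=get_calibration("wrist");im=snapshot("wrist")
    cv2.imwrite(f"pics/{name}.png",im);pickle.dump((c,o),open(f"pics/{name}.pkl","wb"))
    print(name,o["ee_pos"].round(4),np.degrees(np.arctan2(o["ee_rot"][1,0],o["ee_rot"][0,0])).round(2),np.abs(o["qvel"]).max().round(4))
    return im,c
E
python3 -c "from h import *; shot('w1')"
```

```text
w1 [ 0.4594 -0.1731  0.3007] 89.38 0.0231
```

Request:
carry_out:
  motion:
    - [2,0,0,0]
    - [4,0,0,0]
    - [4,0,0,0]
    - [4,0,0,0]
    - [4,0,0,0]
    - [4,0,0,0]

```text
time_s: 1.9
ee_pos: [0.4608, -0.0539, 0.3013]
ee_rot: [[0.012, 1.0, -0.0], [1.0, -0.012, -0.001], [-0.001, -0.0, -1.0]]
wrist_force: [0.3, 0.2, -0.1]
finger_gap: 0.0856
grasp_force: 0.0
```

```bash
python3 -c "
from h import *; shot('w2')
a=cv2.imread('pics/w1.png');b=cv2.imread('pics/w2.png')
cv2.imwrite('pics/w12.png',cv2.resize(np.hstack([a,b]),(800,250),interpolation=cv2.INTER_AREA))"
```

```text
w2 [ 0.4608 -0.0539  0.3013] 89.32 0.0211
```

View pics/w12.png

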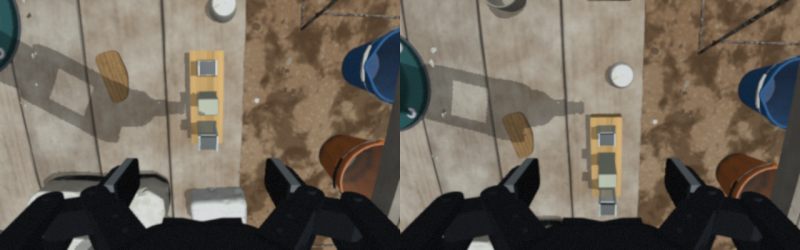

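The wrist views show the rack near full-image (331,160) in w1 and (970-640,245) in w2. The clear tall cell is the lowest in the image. I'll take the reader views next.

Request:
carry_out:
  motion:
    - [2,0,0,0]
    - [4,0,0,0]
    - [6,0,0,0]
    - [6,0,0,0]
    - [6,0,0,0]
    - [6,0,0,0]
    - [6,0,0,0]
    - [6,0,0,0]
    - [6,0,0,0]

```text
time_s: 2.7
ee_pos: [0.4634, 0.1255, 0.3012]
ee_rot: [[0.014, 1.0, -0.0], [1.0, -0.014, -0.001], [-0.001, -0.0, -1.0]]
wrist_force: [-0.1, -0.8, 0.6]
finger_gap: 0.0855
grasp_force: 0.0
```

```bash
python3 -c "from h import *; shot('w3')"
```

```text
w3 [0.4634 0.1255 0.3012] 89.23 0.0034
```

Request:
carry_out:
  motion:
    - [2,0,0,0]
    - [4,0,0,0]
    - [4,0,0,0]
    - [4,0,0,0]
    - [4,0,0,0]
    - [4,0,0,0]
    - [4,0,0,0]

```text
time_s: 3.33
ee_pos: [0.4646, 0.2458, 0.3014]
ee_rot: [[0.013, 1.0, 0.0], [1.0, -0.013, -0.001], [-0.001, 0.0, -1.0]]
wrist_force: [0.4, -1.1, -0.1]
finger_gap: 0.0855
grasp_force: 0.0
```

```bash
python3 -c "
from h import *; shot('w4')
I=lambda n,c:cv2.imread(f'pics/{n}.png')[c[1]:c[3],c[0]:c[2]]
c=pickle.load(open('pics/w3.pkl','rb'))[0];d=pickle.load(open('pics/w4.pkl','rb'))[0]
p=proj(c,[[.47,.21,.06]])[0].round();q=proj(d,[[.47,.21,.06]])[0].round();print(p,q)
g=lambda n,p,w,h,s:(print(n,int(p[0]-w/2),max(0,int(p[1]-h/2))),cv2.resize(cv2.imread(f'pics/{n}.png')[max(0,int(p[1]-h/2)):max(0,int(p[1]-h/2))+h,int(p[0]-w/2):int(p[0]-w/2)+w],None,fx=s,fy=s,interpolation=cv2.INTER_CUBIC))[1]
cv2.imwrite('pics/z34.png',np.hstack([g('w3',p,130,160,3),g('w4',q,130,160,3)]))
cv2.imwrite('pics/z12.png',np.hstack([g('w1',(331,160),80,180,3.3),g('w2',(330,255),80,180,3.3)]))
"
```

```text
w4 [0.4646 0.2458 0.3014] 89.28 0.0057
[328.  90.] [328. 204.]
w3 263 10
w4 263 124
w1 291 70
w2 290 165
```

View pics/z34.png

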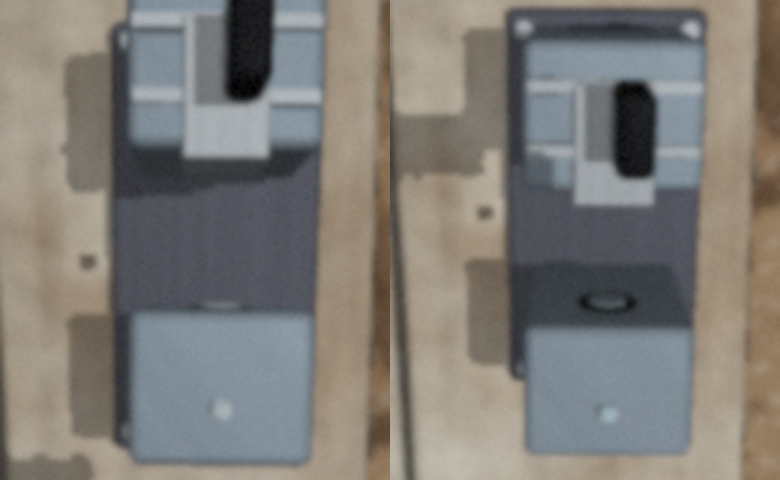

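View pics/z12.png

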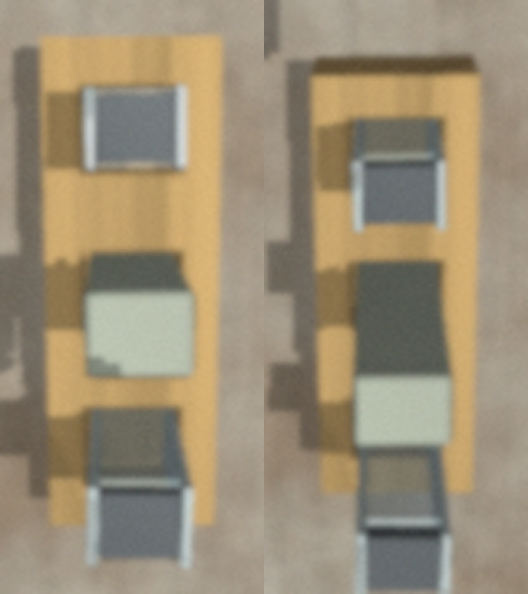

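The zoomed views show these crop pixel positions:
- **Detector top:** (132..313, 312..462) in w3.
- **Black tab:** (225..265, 83..176) in w4.
- **Tall cell's top rim:** (89..193, 487..566) in w1 and (94..187, 533) in w2.

Next I'll fit the poses with height left free.

```bash
cat > fit.py <<'E'
from h import *
C={n:pickle.load(open(f"pics/{n}.pkl","rb"))[0] for n in("w1","w2","w3","w4")}
O={"w1":(291,70,3.3),"w2":(290,165,3.3),"w3":(263,10,3.),"w4":(263,124,3.)}
px=lambda n,p:np.array(O[n][:2])+(np.array(p)+.5)/O[n][2]-.5
def fit(name,obs,x0):
    def f(t):
        c,s=np.cos(t[3]),np.sin(t[3]);r=[]
        for n,P,p in obs:
            X=np.array(P)/1e3; W=[t[0]+c*X[0]-s*X[1],t[1]+s*X[0]+c*X[1],t[2]+X[2]]
            r+=list(proj(C[n],W)[0]-px(n,p))
        return r
    z=least_squares(f,list(x0)+[0,0],loss="soft_l1")
    print(name,z.x[:3].round(4),"yaw",np.degrees(z.x[3]).round(2),"rms px",np.sqrt(np.mean(np.square(f(z.x)))).round(2),"max",np.abs(f(z.x)).max().round(2))
    return z.x
if __name__=="__main__":
    fit("reader",[("w3",(-30,-24,92),(132,312)),("w3",(30,-24,92),(313,312)),("w3",(-30,-74,92),(132,462)),("w3",(30,-74,92),(310,462)),
     ("w4",(-30,-24,92),(135,326)),("w4",(30,-24,92),(302,326)),("w4",(-30,-74,92),(137,452)),("w4",(30,-74,92),(300,453)),
     ("w4",(-30,74,92),(136,40)),("w4",(30,74,92),(313,40)),("w4",(-30,24,92),(136,187)),("w4",(30,24,92),(307,187)),
     ("w4",(-40,80,12),(119,11)),("w4",(40,80,12),(317,12)),("w3",(-40,-80,12),(117,446)),("w3",(-40,80,12),(113,24))],(.47,.21))
    fit("rack",[("w1",(-30,85,34),(41,37)),("w1",(30,85,34),(222,37)),("w1",(-30,-85,34),(51,524)),("w1",(30,-85,34),(214,524)),
     ("w2",(-30,85,34),(48,74)),("w2",(30,85,34),(216,74)),("w2",(-30,-85,34),(57,491)),("w2",(30,-85,34),(210,491))],(.46,-.16))
    fit("cell",[("w1",(-15,12,110),(89,487)),("w1",(15,12,110),(193,487)),("w1",(-15,-12,110),(89,565)),("w1",(15,-12,110),(191,566)),
     ("w2",(-15,12,110),(94,533)),("w2",(15,12,110),(187,533))],(.46,-.21))
    for p in [(225,83),(265,83),(225,176),(265,176),(245,129.5)]: print("tab",at_z(C["w4"],px("w4",p),.13).round(4))
E
python3 fit.py
```

```text
reader [ 0.4786  0.2107 -0.0071] yaw -1.21 rms px 0.8 max 1.48
rack [ 0.4682 -0.1623 -0.0006] yaw -0.35 rms px 0.22 max 0.4
cell [ 0.4685 -0.2173  0.0088] yaw -0.9 rms px 0.24 max 0.48
tab [0.478  0.2761 0.13  ]
tab [0.4894 0.2759 0.13  ]
tab [0.4779 0.2489 0.13  ]
tab [0.4896 0.2488 0.13  ]
tab [0.4837 0.2626 0.13  ]
```

Request:
carry_out:
  motion:
    - [0.6,0.6,1,0]
    - [0.6,0.6,2,0]
    - [0.6,0.6,3,0]
    - [0.6,0.6,3,0]
    - [0.6,0.6,3,0]
    - [0.6,0.6,3,0]
    - [0.6,0.6,3,0]

```text
time_s: 3.97
ee_pos: [0.4838, 0.2651, 0.2147]
ee_rot: [[0.011, 1.0, 0.005], [1.0, -0.011, 0.002], [0.002, 0.005, -1.0]]
wrist_force: [0.5, 0.2, 0.3]
finger_gap: 0.0852
grasp_force: 0.0
```

```bash
python3 -c "
from h import *; im,c=shot('w5')
p=proj(c,[[.4837,.2626,.13],[.4785,.2107,.092],[.4785,.2107,.012]]);print(p)
cv2.imwrite('pics/z5.png',cv2.resize(im[90:400,190:470],None,fx=1.9,fy=1.9,interpolation=cv2.INTER_CUBIC))"
```

```text
w5 [0.4838 0.2651 0.2147] 89.36 0.005
[[321.67750449 220.44288584]
 [315.93285165 268.06994392]
 [317.09874741 232.41611484]]
```

View pics/z5.png

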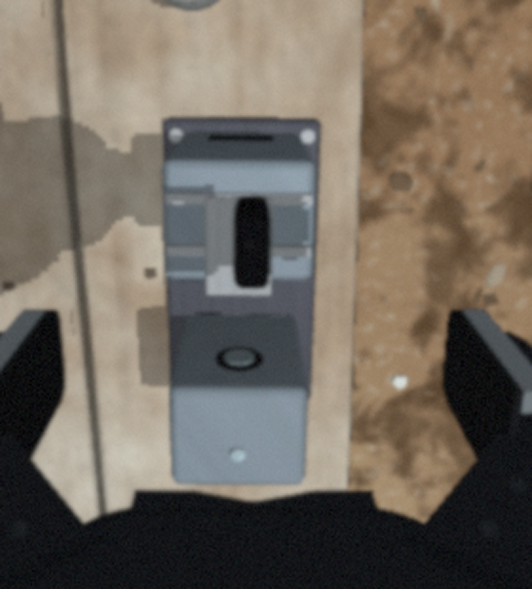

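In w5 the tab spans (233..272, 196..288) and the detector top spans (173..306, 388..484) in crop pixels. I'll check the heights by pure parallax.

```bash
cat > t5.py <<'E'
from fit import *
C["w5"]=pickle.load(open("pics/w5.pkl","rb"))[0];O["w5"]=(190,90,1.9)
def T(name,**k):
    o=[(C[n],px(n,p)) for n,p in k.items()];X=tri(o)
    print(name,X.round(4),[ (proj(c,X)[0]-uv).round(1).tolist() for c,uv in o])
T("screw",w3=(222,409),w4=(218,413),w5=(238,455))
T("det NL",w3=(132,312),w4=(135,326),w5=(173,388))
T("det NR",w3=(313,312),w4=(302,326),w5=(306,388))
T("det FL",w3=(132,462),w4=(137,452),w5=(174,484))
T("det FR",w3=(310,462),w4=(300,453),w5=(305,483))
T("br L",w3=(184,158),w4=(185,206),w5=(207,296))
T("br R",w3=(270,158),w4=(265,206),w5=(272,296))
T("base BL",w4=(119,11),w5=(164,118),w3=(113,24))
T("base BR",w4=(317,12),w5=(320,118))
T("base FL",w3=(117,446),w4=(122,377))
T("tab near",w4=(245,176),w5=(252.5,288))
T("tab far",w4=(245,83),w5=(252.5,196))
T("ring",w4=(217,302),w5=(239,358))
E
python3 t5.py
```

```text
screw [0.4769 0.1566 0.0949] [[-0.4, -0.0], [0.2, 0.0], [0.2, -0.0]]
det NL [0.4489 0.1871 0.0896] [[-0.2, -0.1], [0.8, 0.4], [-0.7, -0.4]]
det NR [0.5063 0.1864 0.09  ] [[-0.2, -0.1], [0.2, 0.4], [-0.0, -0.3]]
det FL [0.4477 0.1397 0.0916] [[-0.2, -0.2], [0.1, 0.4], [0.0, -0.4]]
det FR [0.5062 0.1385 0.0911] [[0.1, -0.0], [0.0, 0.0], [-0.2, -0.1]]
br L [0.4661 0.232  0.0972] [[-0.1, -0.0], [0.0, -0.0], [0.1, 0.0]]
br R [0.492  0.2317 0.0973] [[0.0, -0.0], [-0.3, -0.0], [0.4, 0.0]]
base BL [0.4408 0.2914 0.0084] [[-0.1, -0.6], [0.3, 0.7], [-0.1, 0.1]]
base BR [ 0.5222  0.2883 -0.0124] [[-0.4, -0.1], [0.5, 0.2]]
base FL [0.4375 0.133  0.0075] [[-0.1, 0.0], [0.1, -0.0]]
tab near [0.4839 0.2491 0.1314] [[0.3, 0.1], [-0.4, -0.1]]
tab far [0.4851 0.2723 0.0976] [[-0.6, -0.3], [0.8, 0.4]]
ring [0.4774 0.1872 0.0645] [[-0.1, -0.0], [0.1, 0.0]]
```

The heights agree: detector top 91 mm, bracket 97 mm, tab 131 mm, aperture ring 64.5 mm. The reader is at about (0.478, 0.2115) with yaw about -1.1°, and the tab is at (0.484, 0.2625). I'll descend on the tab.

Request:
carry_out:
  motion:
    - [-0.08,0,0.5,0.1]
    - [-0.08,0,1,0.1]
    - [-0.08,0,1.5,0.1]
    - [-0.08,0,2,0.1]
    - [-0.08,0,2.5,0.1]
    - [-0.08,0,2.6,0.1]
    - [-0.08,0,2.6,0.1]
    - [-0.08,0,2.6,0.1]

```text
time_s: 4.68
ee_pos: [0.4833, 0.263, 0.135]
ee_rot: [[0.019, 1.0, 0.003], [1.0, -0.019, 0.001], [0.001, 0.003, -1.0]]
wrist_force: [0.5, -0.4, 0.0]
finger_gap: 0.0858
grasp_force: 0.0
```

Request:
carry_out:
  motion:
    - [0,0.02,0.2,0]
    - [0,0.02,0.2,0]
    - [0,0.02,0.2,0]
    - [0,0.02,0.2,0]

```text
time_s: 5.02
ee_pos: [0.4832, 0.2627, 0.1277]
ee_rot: [[0.019, 1.0, 0.001], [1.0, -0.019, 0.0], [0.0, 0.001, -1.0]]
wrist_force: [0.3, 0.1, -0.7]
finger_gap: 0.0855
grasp_force: 0.0
```

Request:
carry_out:
  motion:
    - [0,0,0,0]
    - [0,0,0,0]
    - [0,0,0,0]
    - [0,0,0,0]
    - [0,0,0,0]
    - [0,0,0,0]
    - [0,0,0,0]
    - [0,0,0,0]
  jaw: 0
  force: 40

```text
time_s: 5.68
ee_pos: [0.4836, 0.2627, 0.1274]
ee_rot: [[0.019, 1.0, 0.001], [1.0, -0.019, 0.0], [0.0, 0.001, -1.0]]
wrist_force: [2.5, -0.2, -0.5]
finger_gap: 0.0114
grasp_force: 41.4
```

Request:
carry_out:
  motion:
    - [0,-0.2,0,0]
    - [0,-0.4,0,0]
    - [0,-0.6,0,0]
    - [0,-0.8,0,0]
    - [0,-1.0,0,0]
    - [0,-1.15,0,0]
    - [0,-1.25,0,0]
    - [0,-1.25,0,0]
    - [0,-1.25,0,0]

```text
time_s: 6.43
ee_pos: [0.4447, 0.2635, 0.1274]
ee_rot: [[0.019, 1.0, -0.001], [1.0, -0.019, -0.0], [-0.0, -0.001, -1.0]]
wrist_force: [-2.3, 0.0, 2.2]
finger_gap: 0.0113
grasp_force: 41.8
```

Request:
carry_out:
  motion:
    - [0,-0.03,0,0]
    - [0,-0.06,0,0]
    - [0,-0.06,0,0]
    - [0,-0.06,0,0]

```text
time_s: 6.77
ee_pos: [0.4437, 0.2635, 0.1274]
ee_rot: [[0.019, 1.0, -0.0], [1.0, -0.019, 0.0], [0.0, -0.0, -1.0]]
wrist_force: [-1.7, -0.4, 2.2]
finger_gap: 0.0113
grasp_force: 41.8
```

Request:
carry_out:
  motion:
    - [0,0,0,0]
    - [0,0,0,0]
    - [0,0,0,0]
    - [0,0,0,0]
    - [0,0,0,0]
    - [0,0,0,0]
  jaw: 1

```text
time_s: 7.27
ee_pos: [0.4438, 0.2634, 0.1272]
ee_rot: [[0.019, 1.0, 0.0], [1.0, -0.019, -0.0], [-0.0, 0.0, -1.0]]
wrist_force: [-0.5, 0.7, 0.2]
finger_gap: 0.082
grasp_force: 0.0
```

Request:
carry_out:
  motion:
    - [0,0,-0.5,0]
    - [0,0,-1,0]
    - [0,0,-2,0]
    - [0,0,-3,0]
    - [0,0,-3,0]
    - [0,0,-3,0]
    - [0,0,-3,0]

```text
time_s: 7.85
ee_pos: [0.4435, 0.2633, 0.2168]
ee_rot: [[0.019, 1.0, -0.0], [1.0, -0.019, -0.0], [-0.0, -0.0, -1.0]]
wrist_force: [-0.8, 0.4, 0.1]
finger_gap: 0.0858
grasp_force: 0.0
```

```bash
python3 -c "
from h import *; im,c=shot('w6')
p=proj(c,[[.4437,.2635,.13],[.478,.2115,.092]]);print(p)
im=im.copy();cv2.circle(im,tuple(p[0].round().astype(int).tolist()),2,(0,0,255),-1)
cv2.imwrite('pics/z6.png',cv2.resize(im[90:400,190:520],None,fx=1.8,fy=1.8,interpolation=cv2.INTER_CUBIC))"
```

```text
w6 [0.4435 0.2633 0.2168] 88.9 0.034
[[322.8522148  215.01750453]
 [367.78757552 262.39277741]]
```

View pics/z6.png

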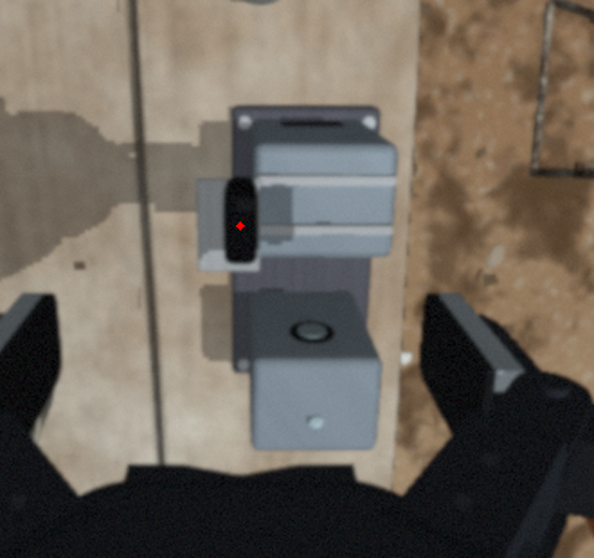

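The tab sits at crop (241,221), on its predicted open position, and it holds. Next I'll go to the tall cell.

Request:
carry_out:
  motion:
    - [-1,0.8,0,0]
    - [-2.2,0.8,0,0]
    - [-3.5,0.8,0,0]
    - [-4.8,0.8,0,0]
    - [-6.1,0.8,0,0]
    - [-7.4,0.8,0,0]
    - [-8.7,0.8,0,0]
    - [-10,0.8,0,0]
    - [-11.3,0.8,0,0]
    - [-12,0.8,0,0]

```text
time_s: 8.73
ee_pos: [0.4595, -0.1004, 0.2152]
ee_rot: [[0.022, 1.0, -0.004], [1.0, -0.022, -0.001], [-0.001, -0.004, -1.0]]
wrist_force: [0.4, -0.1, 0.2]
finger_gap: 0.0854
grasp_force: 0.0
```

Request:
carry_out:
  motion:
    - [-1,0.3,0,0]
    - [-2,0.3,0,0]
    - [-2.5,0.3,0,0]
    - [-2.5,0.3,0,0]
    - [-2.5,0.3,0,0]
    - [-2.5,0.3,0,0]

```text
time_s: 9.23
ee_pos: [0.468, -0.1713, 0.2161]
ee_rot: [[0.019, 1.0, -0.002], [1.0, -0.019, 0.002], [0.002, -0.002, -1.0]]
wrist_force: [-1.1, 0.2, 0.7]
finger_gap: 0.0857
grasp_force: 0.0
```

```bash
python3 -c "
from h import *; im,c=shot('w7')
p=proj(c,[[.4685,-.2173,.12]])[0];print(p)
x,y=int(p[0])-70,int(p[1])-90;y=min(y,220);print(x,y)
cv2.imwrite('pics/z7.png',cv2.resize(im[y:y+180,x:x+140],None,fx=3.3,fy=3.3,interpolation=cv2.INTER_CUBIC))"
```

```text
w7 [ 0.468  -0.1713  0.2161] 88.92 0.0172
[325.03370396 274.13205239]
255 184
```

View pics/z7.png

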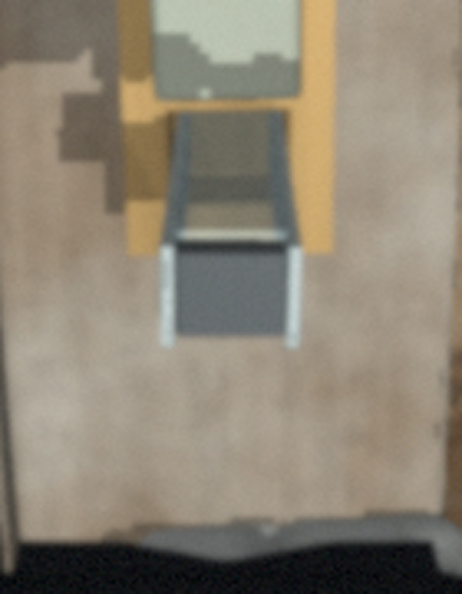

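The cell's top rim is at crop (162..299, 247..347). I'll refit with this closer view.

```bash
python3 - <<'E'
from fit import *
C["w7"]=pickle.load(open("pics/w7.pkl","rb"))[0];O["w7"]=(255,184,3.3)
b=[("w7",(-15,12,110),(163,247)),("w7",(15,12,110),(300,247)),("w7",(-15,-12,110),(161,347)),("w7",(15,-12,110),(298.5,347))]
fit("cell",[("w1",(-15,12,110),(89,487)),("w1",(15,12,110),(193,487)),("w1",(-15,-12,110),(89,565)),("w1",(15,-12,110),(191,566)),
     ("w2",(-15,12,110),(94,533)),("w2",(15,12,110),(187,533))]+b,(.46,-.21))
fit("cell w7",b,(.46,-.21))
for _,P,p in b: print(at_z(C["w7"],px("w7",p),.12).round(4))
C["w6"]=pickle.load(open("pics/w6.pkl","rb"))[0];O["w6"]=(190,90,1.8)
C["w5"]=pickle.load(open("pics/w5.pkl","rb"))[0];O["w5"]=(190,90,1.9)
print("ring",tri([(C[n],px(n,p)) for n,p in [("w4",(217,302)),("w5",(239,358)),("w6",(312,331))]]).round(4))
E
```

```text
cell [ 0.4683 -0.2178  0.0083] yaw -1.31 rms px 0.4 max 0.79
cell w7 [ 0.4681 -0.2199  0.0047] yaw -1.51 rms px 0.28 max 0.55
[ 0.4542 -0.2051  0.12  ]
[ 0.4829 -0.2056  0.12  ]
[ 0.4529 -0.2286  0.12  ]
[ 0.4826 -0.2292  0.12  ]
ring [0.4775 0.1876 0.0652]
```

Request:
carry_out:
  motion:
    - [-0.8,0.04,0,0]
    - [-1.53,0.04,0.5,0]
    - [-1.53,0.04,1.2,0]
    - [-1.53,0.04,2,0]
    - [-1.53,0.04,2.8,0]
    - [-1.53,0.04,3.4,0]
    - [-1.53,0.04,3.4,0]
    - [-1.53,0.04,3.4,0]
    - [-1.53,0.04,3.4,0]

```text
time_s: 10.03
ee_pos: [0.4696, -0.2177, 0.1168]
ee_rot: [[0.018, 1.0, 0.002], [1.0, -0.018, -0.001], [-0.001, 0.002, -1.0]]
wrist_force: [-0.1, -0.7, 0.6]
finger_gap: 0.0854
grasp_force: 0.0
```

Request:
carry_out:
  motion:
    - [0.01,-0.04,0.2,0]
    - [0.01,-0.04,0.33,0]
    - [0.01,-0.04,0.33,0]
    - [0.01,-0.04,0.33,0]
    - [0.01,-0.04,0.33,0]

```text
time_s: 10.45
ee_pos: [0.4677, -0.2179, 0.1058]
ee_rot: [[0.019, 1.0, 0.001], [1.0, -0.019, -0.0], [-0.0, 0.001, -1.0]]
wrist_force: [-0.1, -0.3, -0.1]
finger_gap: 0.0851
grasp_force: 0.0
```

```bash
python3 -c "
from h import *; im,c=shot('w8')
s=snapshot('scene')
a=cv2.resize(im[200:400,220:420],(590,590),interpolation=cv2.INTER_CUBIC)
cv2.imwrite('pics/z8.png',a)"
```

```text
w8 [ 0.4677 -0.2179  0.1058] 88.9 0.0014
```

View pics/z8.png

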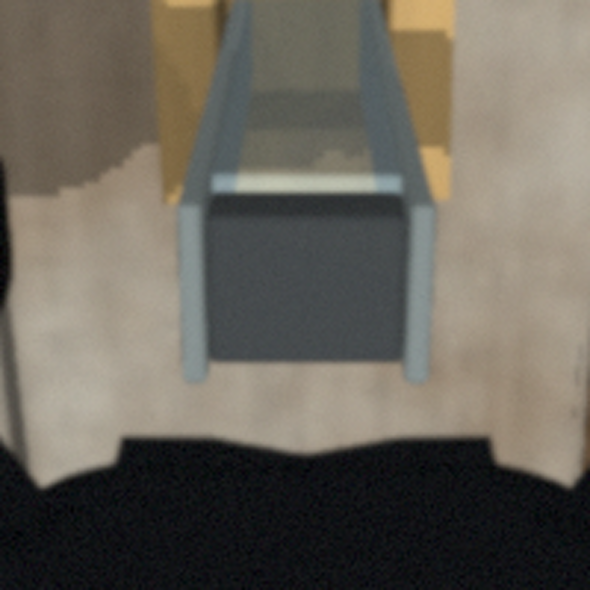

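The cell's rim at crop (181..434, 205..380) stands centred between the open fingers. I'll compute the offset from this view.

```bash
python3 - <<'E'
from fit import *
C["w8"]=pickle.load(open("pics/w8.pkl","rb"))[0];O["w8"]=(220,200,2.95)
C["w7"]=pickle.load(open("pics/w7.pkl","rb"))[0];O["w7"]=(255,184,3.3)
b=[("w8",(-15,12,110),(181,205)),("w8",(15,12,110),(434,205)),("w8",(-15,-12,110),(183,380)),("w8",(15,-12,110),(430,380))]
a=[("w7",(-15,12,110),(163,247)),("w7",(15,12,110),(300,247)),("w7",(-15,-12,110),(161,347)),("w7",(15,-12,110),(298.5,347))]
fit("w8",b,(.46,-.21));fit("w78",a+b,(.46,-.21))
for _,P,p in b: print(at_z(C["w8"],px("w8",p),.12).round(4))
E
```

```text
w8 [ 0.4682 -0.2177  0.0084] yaw -1.32 rms px 0.54 max 0.96
w78 [ 0.4682 -0.2179  0.008 ] yaw -1.38 rms px 0.51 max 1.02
[ 0.454  -0.2046  0.12  ]
[ 0.4831 -0.2052  0.12  ]
[ 0.4529 -0.2282  0.12  ]
[ 0.483  -0.2288  0.12  ]
```

Request:
carry_out:
  motion:
    - [0.02,0.02,0,0]
    - [0.02,0.02,0,0]
    - [0.02,0.02,0,0]
    - [0.02,0.02,0,0]
    - [0.02,0.02,0,0]
    - [0.02,0.02,0,0]
    - [0.02,0.02,0,0]
    - [0.02,0.02,0,0]
  jaw: 0
  force: 40

```text
time_s: 11.22
ee_pos: [0.4682, -0.2172, 0.1055]
ee_rot: [[0.019, 1.0, 0.0], [1.0, -0.019, -0.0], [-0.0, 0.0, -1.0]]
wrist_force: [-0.5, -0.8, 1.2]
finger_gap: 0.0295
grasp_force: 42.0
```

Request:
carry_out:
  motion:
    - [0,0,-0.2,0]
    - [0,0,-0.5,0]
    - [0,0,-1,0]
    - [0,0,-1.7,0]
    - [0,0,-2.5,0]
    - [0,0,-3.2,0]
    - [0,0,-3.8,0]
    - [0,0,-4,0]
    - [0,0,-4,0]
    - [0,0,-4,0]

```text
time_s: 12.05
ee_pos: [0.468, -0.217, 0.2252]
ee_rot: [[0.019, 1.0, -0.0], [1.0, -0.019, 0.0], [0.0, -0.0, -1.0]]
wrist_force: [-0.3, -0.1, -0.8]
finger_gap: 0.0297
grasp_force: 41.9
```

Request:
carry_out:
  motion:
    - [0,0,-0.4,0]
    - [0.3,0,-0.8,0]
    - [0.8,0,-1,0]
    - [1.6,0,-1,0]
    - [2.5,0,-1,0]
    - [3.5,0,-1,0]
    - [4.5,0,-1,0]
    - [5.5,0,-1,0]
    - [6.5,0,-1,0]
    - [7.5,0,-1,0]

```text
time_s: 12.88
ee_pos: [0.472, 0.0098, 0.2561]
ee_rot: [[0.019, 1.0, 0.0], [1.0, -0.019, 0.0], [0.0, 0.0, -1.0]]
wrist_force: [0.2, -0.1, -0.9]
finger_gap: 0.0296
grasp_force: 41.8
```

Request:
carry_out:
  motion:
    - [1,0.06,0,0]
    - [2,0.06,0,0]
    - [3,0.06,0,0]
    - [4,0.06,0,0]
    - [4.9,0.06,0,0]
    - [5.7,0.06,0,0]
    - [6.4,0.06,0,0]
    - [6.8,0.06,0,0]
    - [6.8,0.06,0,0]
    - [6.8,0.06,0,0]

```text
time_s: 13.72
ee_pos: [0.4779, 0.2119, 0.2555]
ee_rot: [[0.018, 1.0, -0.0], [1.0, -0.018, -0.001], [-0.001, -0.0, -1.0]]
wrist_force: [0.5, 1.0, -1.7]
finger_gap: 0.0298
grasp_force: 41.8
```

```bash
python3 - <<'E'
from h import *
print({k:v.round(4) for k,v in observe().items() if k in("ee_pos","wrist_force","qvel")})
im,c=shot("w9")
a=cv2.imread("pics/w8.png")
# stopper rim templates (left/right plate ends + lower stopper edge) in w8, matched in w9
for n,(x,y,w,h) in {"stop":(280,262,90,68),"botL":(276,310,26,24),"botR":(350,310,26,24)}.items():
    r=cv2.matchTemplate(im[y-20:y+h+20,x-20:x+w+20],a[y:y+h,x:x+w],cv2.TM_CCOEFF_NORMED);_,m,_,p=cv2.minMaxLoc(r);print(n,round(m,3),p[0]-20,p[1]-20)
# reader edges: print gray profiles for later edge measurement (lamp face from w4)
from fit import C,px
for p in [(136,187),(307,187)]: print("lamp edge",at_z(C["w4"],px("w4",p),.092).round(4))
for p in [(186,206),(265,206)]: print("bracket edge",at_z(C["w4"],px("w4",p),.097).round(4))
E
```

```text
{'qvel': array([-0.029 , -0.0078,  0.009 , -0.0058, -0.0014, -0.0024]), 'ee_pos': array([0.4779, 0.2119, 0.2555]), 'wrist_force': array([ 0.5063,  0.9765, -1.7218])}
w9 [0.4779 0.2119 0.2555] 88.97 0.029
stop 0.792 0 2
botL 0.787 6 2
botR 0.58 -11 2
lamp edge [0.4499 0.2375 0.092 ]
lamp edge [0.5067 0.2367 0.092 ]
bracket edge [0.4664 0.232  0.097 ]
bracket edge [0.4923 0.2316 0.097 ]
```

The cell shows no slip in the grip, and the tool is over the middle of the gap (lamp edge 0.237, detector edge 0.187). I'll lower it.

Request:
carry_out:
  motion:
    - [0,0,0.3,0]
    - [0,0,0.7,0]
    - [0,0,1.2,0]
    - [0,0,1.7,0]
    - [0,0,2.2,0]
    - [0,0,2.6,0]
    - [0,0,2.9,0]
    - [0,0,3,0]
    - [0,0,3,0]
    - [0,0,3,0]

```text
time_s: 14.6
ee_pos: [0.4785, 0.2117, 0.1658]
ee_rot: [[0.019, 1.0, 0.001], [1.0, -0.019, 0.0], [0.0, 0.001, -1.0]]
wrist_force: [-0.5, -0.2, -0.1]
finger_gap: 0.0295
grasp_force: 41.8
```

Request:
carry_out:
  motion:
    - [0,0,0.2,0]
    - [0,0,0.5,0]
    - [0,0,0.8,0]
    - [0,0,1.1,0]
    - [0,0,1.3,0]
    - [0,0,1.4,0]
    - [0,0,1.4,0]
    - [0,0,1.4,0]
    - [0,0,1.4,0]
    - [0,0,1.4,0]

```text
time_s: 15.43
ee_pos: [0.4786, 0.2119, 0.1241]
ee_rot: [[0.019, 1.0, 0.001], [1.0, -0.019, 0.0], [0.0, 0.001, -1.0]]
wrist_force: [0.7, -0.2, -1.1]
finger_gap: 0.0293
grasp_force: 41.8
```

Request:
carry_out:
  motion:
    - [0,-0.02,0.06,0]
    - [0,-0.02,0.12,0]
    - [0,-0.02,0.12,0]
    - [0,-0.02,0.12,0]
    - [0,-0.02,0.12,0]
    - [0,-0.02,0.12,0]
    - [0,-0.02,0.12,0]
    - [0,-0.02,0.12,0]

```text
time_s: 16.1
ee_pos: [0.4776, 0.2117, 0.1199]
ee_rot: [[0.019, 1.0, 0.0], [1.0, -0.019, -0.0], [-0.0, 0.0, -1.0]]
wrist_force: [0.6, 0.0, -1.0]
finger_gap: 0.0296
grasp_force: 41.8
```

```bash
python3 - <<'E'
from h import *
im,c=shot("w10")
from fit import px
a=cv2.imread("pics/w9.png")
for n,(x,y,w,h) in {"stop":(280,264,90,68)}.items():
    r=cv2.matchTemplate(im[y-15:y+h+15,x-15:x+w+15],a[y:y+h,x:x+w],cv2.TM_CCOEFF_NORMED);_,m,_,p=cv2.minMaxLoc(r);print(n,round(m,3),p[0]-15,p[1]-15)
# tab still out? black centroid near projected open tab
q=proj(c,[[.4437,.2635,.13]])[0];x,y=q.round().astype(int);print("tab px",q.round(1))
k=im[y-45:y+45,x-45:x+45].max(2)<45;ys,xs=np.nonzero(k);print("dark centroid",xs.mean()+x-45,ys.mean()+y-45,k.sum())
o=observe();print(o["ee_pos"].round(4),o["wrist_force"].round(2),o["moment"].round(3),np.abs(o["qvel"]).max())
E
```

```text
w10 [0.4776 0.2117 0.1199] 88.9 0.0012
stop 0.963 0 0
tab px [213.7 155.7]
dark centroid 220.58056708160444 157.51970954356847 2892
[0.4776 0.2118 0.1198] [ 0.59 -0.1  -1.23] [ 0.019  0.02  -0.024] 0.00218637147936889
```

Request:
carry_out:
  motion:
    - [0,0.01,-0.02,0]
    - [0,0.01,-0.02,0]
    - [0,0.01,-0.02,0]
    - [0,0.01,-0.02,0]
    - [0,0.01,-0.02,0]
    - [0,0.01,-0.02,0]
    - [0,0.01,-0.02,0]
    - [0,0.01,-0.02,0]

```text
time_s: 16.82
ee_pos: [0.4778, 0.2117, 0.1204]
ee_rot: [[0.019, 1.0, 0.0], [1.0, -0.019, -0.0], [-0.0, 0.0, -1.0]]
wrist_force: [0.4, -0.9, -0.9]
finger_gap: 0.0295
grasp_force: 41.8
```

```bash
python3 -c "
from rig import *
o=observe();print(o['ee_pos'],abs(o['qvel']).max(),o['grasp_force']);print(hand_in())"
```

```text
[0.47784288 0.21174152 0.12041246] 0.002085771307447211 41.83385610580444
the job is handed in; nothing more can be done
None
```

I handed the job in at about 17 s of robot time: the shutter is at its outer stop and released, and the tall cell is held still and upright by its frosted faces in the reader gap, its window within about 1 mm of the beam by my measurements; the hand-in returned no verdict.

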